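# Sort salvaged cooker parts into their trays

## Robot

A 6-joint arm with a two-finger parallel gripper is mounted at the origin on the work surface. World frame = base frame: x ahead of the robot, y to its left, z up, the work surface at z = 0. Lengths are in m, angles in rad, forces in N, time in s.
With the tool pointing down it reaches from about 0.375 to 0.825 m from the base axis. Payload 5.5 kg.
Tool frame: the origin (TCP) lies at the very end of the fingers, on their centre line; the grasp point (between the pads) lies 19 mm behind it; z points along the fingers, y is the line along which they close (so a half turn about z gives the same grasp; the last joint's range is limited). The gripper opens to 85 mm and grips with 20 to 120 N. Pads are 22 mm wide; open, the fingers measure 114 mm over their backs; the gripper's body (76 mm by 85 mm) begins 54 mm behind the grasp point. The pads swing forward as they close: fully open they stand 13 mm farther back than shut.
Start: joints at [1.129, 0.314, -0.047, 1.21, 0, 1.571], TCP at [0.257, 0.542, 0.231] pointing down, gripper open.
Joint ranges: [-2.67, 2.67], [-0.69, 1.73], [-1.03, 1.25], [-2.08, 2.16], [-1.42, 1.45], [-3.14, 3.14]. Speed limits (rad/s): [2.39, 2.39, 3.01, 3.14, 3.14, 3.14].

## Interface

Orientations are given as a unit quaternion [w, x, y, z].
In Python, from workcell import env, viewer gives the robot as it stands.
- The arm moves only by the tool jog_arm, never from a script. Its argument "steps" is a list of rows, each an object with "delta_rot": the turn, a rotation vector about the world's x, y, z in rad, a list of three; "linear": the shift along the world's x, y, z in units of 25 mm (1.0 is 25 mm), a list of three; "gripper": the finger opening in mm, from 0 to 85.4. A call has 1 to 8 rows; each row is the pose to reach, as a shift and turn from the pose commanded when the call began; what a row does not reach only later rows make up. A row lasts 1/10 s, in which the tool goes at most 50 mm and 8.59 degrees, less where a joint would pass 70% of its speed; a pose out of reach is approached as far as the arm can. A call with a gripper value outside its range is refused whole. The fingers move at their own pace and stop on an object; the grip force is fixed at half the most. Time passes only in rows, so rows that repeat a pose let the fingers close. It gives the time, the measured TCP pose, the force, the opening and the grip force at its end, in the units of the state.
- env.get_state(): the state, without advancing time (a new reading comes with each control period).
- viewer.grab_frame(name): name is "side" or "top"; returns a dict with "color" (384x512x3 uint8, red, green, blue), "z_map" (384x512 float32, m along the optical axis (not along the pixel's ray), 0 where there is no reading), "camera_matrix" (3x3 intrinsics, pixels), "origin" and "rotation" of the camera in the world. Camera axes: x right, y down, z forward; pixel columns grow to the right and rows downward; lengths in m; the calibration is good to about 2 mm. A picture is of the moment at which its call begins.
- env.job_done(): hands the job in; it is judged then, once.
The state is a dict: "time_s": time; "joint_pos": joint angles; "qvel": joint speeds; "joint_efforts": joint torques, N m; "eef_pos": TCP position; "eef_rot": TCP orientation; "ft_force": force on the tool from outside, world axes, zero at the start; "wrist_torque": the same for the moment, N m; "grip_width": opening from 0.0 (shut) to 1.0 (fully open); "gripper_force": force on a finger pad.
Only numpy, scipy, OpenCV 4.12 (cv2) and the standard library are available. Lean on these libraries where they do the work, as an engineer would, in place of code of your own. Each camera call takes 0.05 s, during which the arm holds its last target. There are 200 camera calls.

## Task

Sort the five loose parts salvaged from the cooker: put both capacitors, both heat sinks and the transformer each into the tray whose ledge carries a fixed sample of the same kind. Every part must end standing upright on the floor of its tray's compartment, side by side with its twin and not stacked or leaning.

Things in the scene. Friction and masses are not known exactly. Their poses are not given: they have to be found in the camera images.
- capacitor_a_center (a point): first of two identical capacitors; black-sleeved cylinder with a bright aluminium disc top, 35 mm diameter, 45 mm tall, standing upright loose on the bench. Point: its centre, 22.5 mm above its underside; z up its axis
- capacitor_b_center (a point): second of two identical capacitors; black-sleeved cylinder with a bright aluminium disc top, 35 mm diameter, 45 mm tall, standing upright loose on the bench. Point: its centre, 22.5 mm above its underside; z up its axis
- heatsink_a_center (a point): first of two identical heat sinks; bare aluminium block of upright fins on a base, 44 mm along its x (the way the fins run), 40 mm along its y (across the seven fins), 38 mm tall, standing on its base. Point: its centre, 19 mm above its underside; z up. Firm to squeeze across the outer fins (along y, 40 mm)
- heatsink_b_center (a point): second of two identical heat sinks; bare aluminium block of upright fins on a base, 44 mm along its x (the way the fins run), 40 mm along its y (across the seven fins), 38 mm tall, standing on its base. Point: its centre, 19 mm above its underside; z up. Firm to squeeze across the outer fins (along y, 40 mm)
- transformer_center (a point): the one loose transformer: dark steel core 44 mm along x, 18 mm along y, 38 mm tall, with a copper winding between white flanges (30 by 38 mm, flange tops at 34 mm) round its middle; standing upright. Point: its centre, 19 mm above its underside; z up. Best squeezed along its x, on the core's flat 44 mm-apart ends
- tray_capacitor: grey tray, fixed; on its solid white ledge (52 mm deep) a capacitor is fixed as a sample, alike the loose ones. Open compartment 100 mm (x) by 130 mm (y) inside; walls 4 mm thick, rim 20 mm and floor 4 mm above the bench. Origin: on the bench under the compartment's middle; x points level to the ledge; the sample stands at x = 80 mm, from 20 to 65 mm above the bench; z up
- tray_heatsink: grey tray, fixed; on its solid white ledge (52 mm deep) a heat sink is fixed as a sample, alike the loose ones. Open compartment 100 mm (x) by 130 mm (y) inside; walls 4 mm thick, rim 20 mm and floor 4 mm above the bench. Origin: on the bench under the compartment's middle; x points level to the ledge; the sample stands at x = 80 mm, from 20 to 58 mm above the bench; z up
- tray_transformer: grey tray, fixed; on its solid white ledge (52 mm deep) a transformer is fixed as a sample, alike the loose ones. Open compartment 100 mm (x) by 130 mm (y) inside; walls 4 mm thick, rim 20 mm and floor 4 mm above the bench. Origin: on the bench under the compartment's middle; x points level to the ledge; the sample stands at x = 80 mm, from 20 to 58 mm above the bench; z up
Not all that is in view belongs to the job. What is shaped like the tray_capacitor but purple is not meant.

How it is judged:
By the outcome, as a careful person would: the job done as asked, in the order asked, and still so for the second after the job is handed in, with the robot touching nothing.
It also fails if it takes over 115 s, if anything falls off the work surface, if the arm or the gripper's body presses on something with over 40 N, if the wrist force passes 120 N, or if a joint passes its speed limit or range.

## Working session

There is one attempt and no reset: what is moved stays moved. The work goes in short steps, Python scripts to look and compute and a tool call to move; the robot and the scene stay as the last step left them, time stands still between calls to the robot, and variables do not carry over. Pictures are saved under pics/ and viewed, at most 14 in all, crops included, and the job is handed in when it is done.

Besides the shell and the picture viewer there is one more tool, called after "Emit:" in YAML: its name, and indented under it one key for each argument. jog_arm: Moves the arm, as the interface text tells. Its arguments: {"type":"object","properties":{"steps":{"type":"array"}},"required":["steps"]}

```bash
mkdir -p pics; ls; cat > h.py <<'E'
import numpy as np, cv2
from workcell import env, viewer
def grab(n):
    f=viewer.grab_frame(n); K=f["camera_matrix"]; z=f["z_map"]
    v,u=np.mgrid[:z.shape[0],:z.shape[1]]
    p=np.stack([(u-K[0,2])/K[0,0]*z,(v-K[1,2])/K[1,1]*z,z],-1)
    P=p@np.array(f["rotation"]).T+np.array(f["origin"]); P[z==0]=np.nan
    return f["color"],P,f
def save(n,c,s=1):
    cv2.imwrite("pics/"+n,cv2.resize(c[...,::-1],None,fx=s,fy=s,interpolation=cv2.INTER_CUBIC))
E
python3 - <<'E'
from h import *
for n in("top","side"):
    c,P,f=grab(n); save(n+"0.png",c,1.5); np.savez(n+".npz",c=c,P=P); print(f["origin"],f["rotation"],f["camera_matrix"])
print(env.get_state())
E
```

```text
picsTraceback (most recent call last):
  File "<stdin>", line 3, in <module>
  File "h.py", line 7, in grab
    P=p@np.array(f["rotation"]).T+np.array(f["origin"]); P[z==0]=np.nan
      ~^~~~~~~~~~~~~~~~~~~~~~~~~~
ValueError: matmul: Input operand 1 has a mismatch in its core dimension 0, with gufunc signature (n?,k),(k,m?)->(n?,m?) (size 4 is different from 3)
```

Rotation is a quaternion.

```bash
sed -i 's/^import numpy as np, cv2/&\nfrom scipy.spatial.transform import Rotation as R/; s/np.array(f\["rotation"\]).T/R.from_quat(np.array(f["rotation"]),scalar_first=True).as_matrix().T/' h.py
python3 - <<'E'
from h import *
for n in("top","side"):
    c,P,f=grab(n); save(n+"0.png",c,1.5); np.savez(n+".npz",c=c,P=P); print(f["origin"],f["rotation"],f["camera_matrix"])
print(env.get_state())
E
```

```text
[0.23038783 0.02767734 1.18837213] [ 0.06837224 -0.69484665  0.71273514 -0.06724574] [[467.21174916   0.         258.00916066]
 [  0.         467.21174916 195.69655641]
 [  0.           0.           1.        ]]
[-0.05315974 -0.71930254  0.79602309] [-0.41271656  0.86305235 -0.2605414   0.13009173] [[433.74770408   0.         252.30322415]
 [  0.         433.74770408 191.23530421]
 [  0.           0.           1.        ]]
{'time_s': 0.15, 'joint_pos': array([ 1.12899085e+00,  3.14078445e-01, -4.78439202e-02,  1.21022184e+00,
       -8.90611618e-06,  1.57082447e+00]), 'qvel': array([ 1.99474749e-03, -2.91584093e-03,  2.26710735e-03,  3.91564202e-05,
       -3.44692525e-05,  5.83579885e-04]), 'joint_efforts': array([-2.48214889e-06, -5.40042222e+01,  3.40060830e+01,  1.31452410e-02,
       -6.89424564e-05,  6.18370294e-06]), 'eef_pos': array([0.25635242, 0.5419781 , 0.23062613]), 'eef_rot': array([-1.43313372e-04,  2.19124194e-01,  9.75696742e-01, -6.58541677e-04]), 'ft_force': array([-0.15121387,  0.76632278,  0.67425751]), 'wrist_torque': array([ 0.00553767,  0.02590089, -0.00319857]), 'gripper_force': 0.0, 'grip_width': 1.003602126168969}
```

View pics/top0.png

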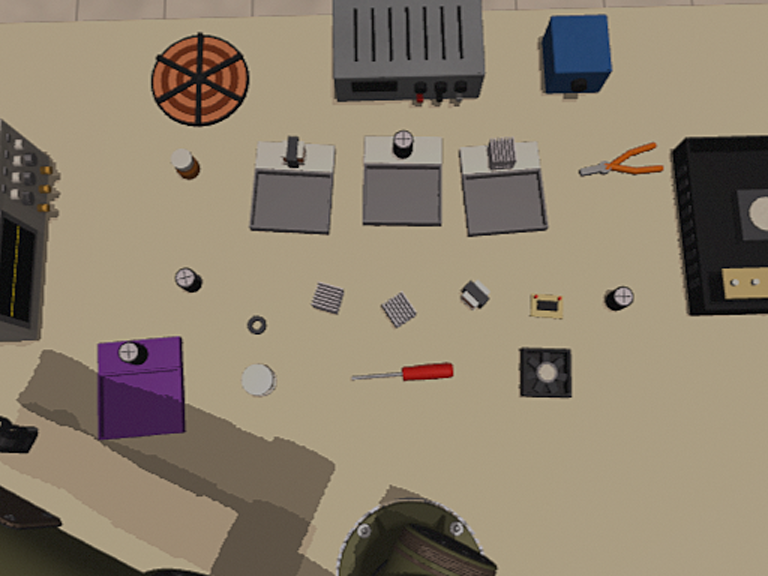

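View pics/side0.png

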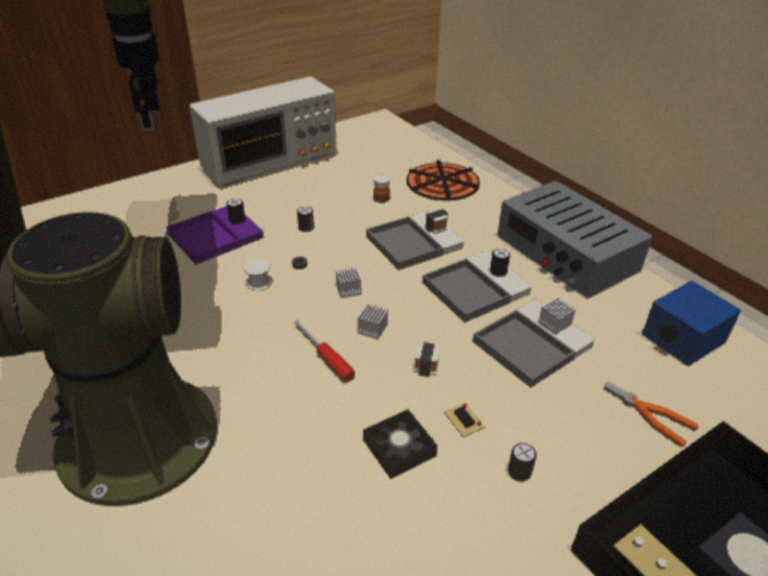

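The top view shows:
- Loose capacitors at (188,279) and (620,298).
- Heat sinks at (328,298) and (398,310).
- The transformer at (475,294).
- Grey trays at (293,200) for the transformer, (402,193) for capacitors and (503,200) for heat sinks.

Some things are not meant. The purple tray at (140,385) is a decoy. The jar at (185,165) is brown and white, so it is no capacitor. The spool at (258,380), ring at (257,325), PCB at (547,306) and fan at (546,372) are not among the parts either.

I'll measure these and confirm them in one crop.

```bash
cat > meas.py <<'E'
from h import *
def rect(pts):
    (c,(w,h),a)=cv2.minAreaRect((pts*1000).astype(np.float32)); 
    return np.round(c,1),round(w,1),round(h,1),round(a,1)
if __name__=="__main__":
    d=np.load("top.npz");c,P=d["c"],d["P"]
    S=np.load("side.npz")["P"].reshape(-1,3)
    for n,u,v,r,zl in [("capA",188,279,20,.04),("capB",620,298,20,.04),("hsA",328,298,26,.022),("hsB",398,310,26,.022),("tr",475,294,22,.01),("tr top",475,294,22,.036),("jar",185,165,22,.04)]:
        u,v,r=int(u/1.5),int(v/1.5),int(r/1.5)
        q=P[v-r:v+r+1,u-r:u+r+1].reshape(-1,3); q=q[q[:,2]>zl]
        m=np.nanmedian(q[:,:2],0); s=S[(np.hypot(*(S[:,:2]-m).T)<.035)&(S[:,2]>zl)]
        print(n,len(q),"zmax",q[:,2].max().round(4),"top",*rect(q[:,:2]),"| side",len(s),*(rect(s[:,:2]) if len(s)>3 else ()))
    for n,u,v in [("tT",293,200),("tC",402,193),("tH",503,200)]:
        u,v=int(u/1.5),int(v/1.5); q=P[v-50:v+30,u-30:u+31].reshape(-1,3)
        q=q[(q[:,2]>.014)&(q[:,2]<.024)]; print(n,len(q),*rect(q[:,:2]))
    t=[cv2.resize(c[int(v/1.5)-20:int(v/1.5)+20,int(u/1.5)-20:int(u/1.5)+20],(240,240),interpolation=cv2.INTER_CUBIC) for u,v in[(188,279),(620,298),(185,165),(328,298),(398,310),(475,294)]]
    save("crop.png",np.vstack([np.hstack(t[:3]),np.hstack(t[3:])]))
E
python3 meas.py
```

```text
capA 148 zmax 0.0514 top [489.2 362.4] 33.6 31.7 45.3 | side 58 [487.2 361.3] 32.2 34.4 5.9
capB 156 zmax 0.0525 top [ 438.1 -364.6] 32.9 32.9 86.8 | side 189 [ 437.4 -366.3] 33.3 33.6 43.6
hsA 245 zmax 0.0433 top [453.5 126.9] 44.6 41.3 72.9 | side 178 [451.7 125.9] 51.7 40.5 72.2
hsB 207 zmax 0.0437 top [430.4   6.7] 44.3 40.5 32.3 | side 239 [428.6   5.6] 48.3 41.4 32.4
tr 243 zmax 0.0442 top [ 452.1 -123.6] 43.0 39.5 41.8 | side 261 [ 451.4 -123.8] 48.7 37.9 44.5
tr top 124 zmax 0.0442 top [ 453.2 -123.7] 42.8 36.7 54.7 | side 80 [ 452.1 -125.2] 45.8 27.5 26.4
jar 179 zmax 0.06 top [696.7 372.8] 35.2 34.9 80.7 | side 79 [694.  371.2] 39.8 34.7 55.8
tT 1039 [655.2 187.6] 138.9 161.3 85.3
tC 1039 [662.1  -5.1] 136.6 161.9 87.7
tH 980 [ 643.9 -182.1] 161.4 138.8 3.4
```

View pics/crop.png

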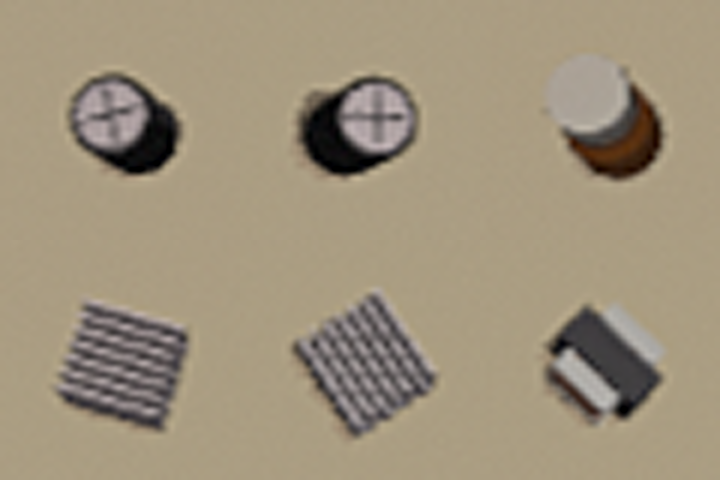

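Crop: top row is cap A, cap B and the jar. The caps have a black sleeve and a crossed aluminium disc; the jar is brown with a plain lid, so it is rejected. Bottom row is the two heat sinks and the transformer. Next I'll settle the fin direction, the core axis and any height bias.

```bash
python3 - <<'E'
from h import *
from meas import rect
d=np.load("top.npz");c,P=d["c"],d["P"]; S=np.load("side.npz"); g=cv2.cvtColor(c,cv2.COLOR_RGB2GRAY).astype(np.float32)
for n,u,v in[("hsA",328,298),("hsB",398,310)]:
    u,v=round(u/1.5),round(v/1.5); w=g[v-9:v+10,u-9:u+10]
    gx,gy=cv2.Sobel(w,5,1,0,ksize=3)[3:-3,3:-3],cv2.Sobel(w,5,0,1,ksize=3)[3:-3,3:-3]
    T=np.array([[(gx*gx).sum(),(gx*gy).sum()],[(gx*gy).sum(),(gy*gy).sum()]]); e,V=np.linalg.eigh(T)
    J=np.array([P[v,u+15]-P[v,u-15],P[v+15,u]-P[v-15,u]])[:,:2]; a=V[:,1]@J
    print(n,"across-fins world deg",np.degrees(np.arctan2(a[1],a[0])),e)
u,v=317,196; q=P[v-15:v+16,u-15:u+16].reshape(-1,3); gg=g[v-15:v+16,u-15:u+16].ravel()
k=q[(q[:,2]>.03)&(gg<95)]; print("core",len(k),rect(k[:,:2]))
for n,D in(("top",P),("side",S["P"])):
    for nm,m in(("cA",(.489,.362)),("cB",(.438,-.365)),("hA",(.453,.127)),("tr",(.453,-.124))):
        z=D[...,2][(np.hypot(D[...,0]-m[0],D[...,1]-m[1])<.013)]; print(n,nm,np.round(np.nanpercentile(z,[10,50,90]),4),end=" ")
    z=D[...,2][(np.hypot(D[...,0]-.5,D[...,1]-.25)<.04)]; print("bench",np.nanmedian(z))
w=[g_[a:a+40,b:b+40] for g_,a,b in((c,186,245),(S["c"],193,228),(c,176,297),(S["c"],218,265))]
save("crop2.png",np.hstack(w),5)
E
```

```text
hsA across-fins world deg 172.5469931158616 [3.1417828e+05 3.7468898e+06]
hsB across-fins world deg 121.60625217827248 [6.5910144e+05 2.4604065e+06]
core 117 (array([ 451.4, -122.8]), 42.9, 17.5, 42.4)
top cA [0.0439 0.0462 0.0491] top cB [0.0434 0.0461 0.049 ] top hA [0.0175 0.0332 0.0392] top tr [0.0338 0.0378 0.041 ] bench 0.0002162562455261252
side cA [0.0253 0.0443 0.0461] side cB [0.0435 0.0451 0.0472] side hA [0.0233 0.0345 0.0378] side tr [0.0341 0.0368 0.0387] bench -0.0007491990717129471
```

View pics/crop2.png

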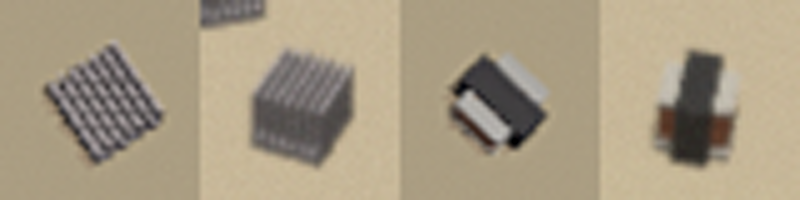

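Crop 2 confirms hsB's fins run upper-left to lower-right in the top view (closing axis −57.7°), and the transformer core lies at about 42°. Starting with capacitor A.

Emit:
jog_arm:
  steps:
    - {"linear":[9.28,-7.2,-4],"delta_rot":[0,0,-1.164],"gripper":85}
    - {"linear":[9.28,-7.2,-4],"delta_rot":[0,0,-1.164],"gripper":85}
    - {"linear":[9.28,-7.2,-4],"delta_rot":[0,0,-1.164],"gripper":85}
    - {"linear":[9.28,-7.2,-4],"delta_rot":[0,0,-1.164],"gripper":85}
    - {"linear":[9.28,-7.2,-4],"delta_rot":[0,0,-1.164],"gripper":85}
    - {"linear":[9.28,-7.2,-4],"delta_rot":[0,0,-1.164],"gripper":85}
    - {"linear":[9.28,-7.2,-4],"delta_rot":[0,0,-1.164],"gripper":85}
    - {"linear":[9.28,-7.2,-4],"delta_rot":[0,0,-1.164],"gripper":85}

```text
time_s: 0.95
eef_pos: [0.4896, 0.3599, 0.1297]
eef_rot: [0.0, 0.723, 0.691, -0.001]
ft_force: [-0.3, 1.1, 0.4]
grip_width: 0.994
gripper_force: 0.0
```

Emit:
jog_arm:
  steps:
    - {"linear":[0,0,-1.8],"delta_rot":[0,0,0],"gripper":85}
    - {"linear":[0,0,-3.5],"delta_rot":[0,0,0],"gripper":85}
    - {"linear":[0,0,-4.5],"delta_rot":[0,0,0],"gripper":85}
    - {"linear":[0,0,-4.8],"delta_rot":[0,0,0],"gripper":60}
    - {"linear":[0,0,-4.8],"delta_rot":[0,0,0],"gripper":28}
    - {"linear":[0,0,-4.8],"delta_rot":[0,0,0],"gripper":28}
    - {"linear":[0,0,-4.8],"delta_rot":[0,0,0],"gripper":28}
    - {"linear":[0,0,-4.8],"delta_rot":[0,0,0],"gripper":28}

```text
time_s: 1.75
eef_pos: [0.49, 0.3635, 0.0134]
eef_rot: [0.0, 0.719, 0.695, 0.002]
ft_force: [0.8, -0.2, 5.8]
grip_width: 0.391
gripper_force: 59.6
```

Emit:
jog_arm:
  steps:
    - {"linear":[0,0,1.5],"delta_rot":[0,0,0],"gripper":28}
    - {"linear":[0,0,3.2],"delta_rot":[0,0,0],"gripper":28}
    - {"linear":[0,-0.5,4.6],"delta_rot":[0,0,0],"gripper":28}
    - {"linear":[1,-2,4.8],"delta_rot":[0,0,0],"gripper":28}
    - {"linear":[1.7,-3.8,4.8],"delta_rot":[0,0,0],"gripper":28}
    - {"linear":[2.4,-5.5,4.8],"delta_rot":[0,0,0],"gripper":28}
    - {"linear":[3.2,-7.2,4.8],"delta_rot":[0,0,0],"gripper":28}
    - {"linear":[4,-9,4.8],"delta_rot":[0,0,0],"gripper":28}

```text
time_s: 2.55
eef_pos: [0.5893, 0.136, 0.1323]
eef_rot: [0.0, 0.719, 0.695, 0.001]
ft_force: [0.1, 0.1, 0.2]
grip_width: 0.39
gripper_force: 59.8
```

Emit:
jog_arm:
  steps:
    - {"linear":[0.7,-1.8,0],"delta_rot":[0,0,0],"gripper":28}
    - {"linear":[1.5,-3.5,0],"delta_rot":[0,0,0],"gripper":28}
    - {"linear":[1.95,-4.52,0],"delta_rot":[0,0,0],"gripper":28}
    - {"linear":[1.95,-4.52,0],"delta_rot":[0,0,0],"gripper":28}
    - {"linear":[1.95,-4.52,-1.2],"delta_rot":[0,0,0],"gripper":28}
    - {"linear":[1.95,-4.52,-2.4],"delta_rot":[0,0,0],"gripper":28}
    - {"linear":[1.95,-4.52,-3.6],"delta_rot":[0,0,0],"gripper":28}
    - {"linear":[1.95,-4.52,-3.6],"delta_rot":[0,0,0],"gripper":28}

```text
time_s: 3.35
eef_pos: [0.6334, 0.025, 0.0376]
eef_rot: [-0.003, 0.719, 0.695, -0.003]
ft_force: [-1.1, 0.3, -1.6]
grip_width: 0.392
gripper_force: 59.9
```

Emit:
jog_arm:
  steps:
    - {"linear":[0,0,-0.4],"delta_rot":[0,0,0],"gripper":28}
    - {"linear":[0,0,-0.7],"delta_rot":[0,0,0],"gripper":28}
    - {"linear":[0,0,-0.9],"delta_rot":[0,0,0],"gripper":28}
    - {"linear":[0,0,-0.9],"delta_rot":[0,0,0],"gripper":28}

```text
time_s: 3.75
eef_pos: [0.6373, 0.0245, 0.0188]
eef_rot: [0.0, 0.719, 0.695, 0.0]
ft_force: [1.2, 1.4, -0.8]
grip_width: 0.394
gripper_force: 59.9
```

Emit:
jog_arm:
  steps:
    - {"linear":[0,0,-0.08],"delta_rot":[0,0,0],"gripper":28}
    - {"linear":[0,0,-0.1],"delta_rot":[0,0,0],"gripper":28}
    - {"linear":[0,0,-0.1],"delta_rot":[0,0,0],"gripper":42}
    - {"linear":[0,0,-0.08],"delta_rot":[0,0,0],"gripper":54}
    - {"linear":[0,0,0],"delta_rot":[0,0,0],"gripper":54}
    - {"linear":[0,0,0.8],"delta_rot":[0,0,0],"gripper":54}
    - {"linear":[0,0,2.2],"delta_rot":[0,0,0],"gripper":54}
    - {"linear":[0,0,4.2],"delta_rot":[0,0,0],"gripper":85}

```text
time_s: 4.55
eef_pos: [0.635, 0.0243, 0.1224]
eef_rot: [-0.002, 0.719, 0.695, -0.002]
ft_force: [1.2, -0.1, -0.2]
grip_width: 0.785
gripper_force: 0.0
```

Emit:
jog_arm:
  steps:
    - {"linear":[-1.6,0.9,0.2],"delta_rot":[0,0,-0.12],"gripper":85}
    - {"linear":[-3.2,1.8,0.2],"delta_rot":[0,0,-0.253],"gripper":85}
    - {"linear":[-4.8,2.7,0],"delta_rot":[0,0,-0.253],"gripper":85}
    - {"linear":[-6.4,3.6,0],"delta_rot":[0,0,-0.253],"gripper":85}
    - {"linear":[-7.36,4.1,0],"delta_rot":[0,0,-0.253],"gripper":85}
    - {"linear":[-7.36,4.1,-1],"delta_rot":[0,0,-0.253],"gripper":85}
    - {"linear":[-7.36,4.1,-2],"delta_rot":[0,0,-0.253],"gripper":85}
    - {"linear":[-7.36,4.1,-2],"delta_rot":[0,0,-0.253],"gripper":85}

```text
time_s: 5.35
eef_pos: [0.4508, 0.1264, 0.0717]
eef_rot: [-0.001, 0.801, 0.599, -0.002]
ft_force: [-0.3, 0.1, -0.8]
grip_width: 0.996
gripper_force: 0.0
```

```bash
python3 - <<'E'
from h import *
c,P,f=grab("side"); save("s1.png",c,1.5); print(env.get_state()["eef_pos"],env.get_state()["eef_rot"])
E
```

```text
[0.45184745 0.12657115 0.07307368] [-5.21770748e-04  8.01206018e-01  5.98386821e-01 -1.36301268e-03]
```

View pics/s1.png

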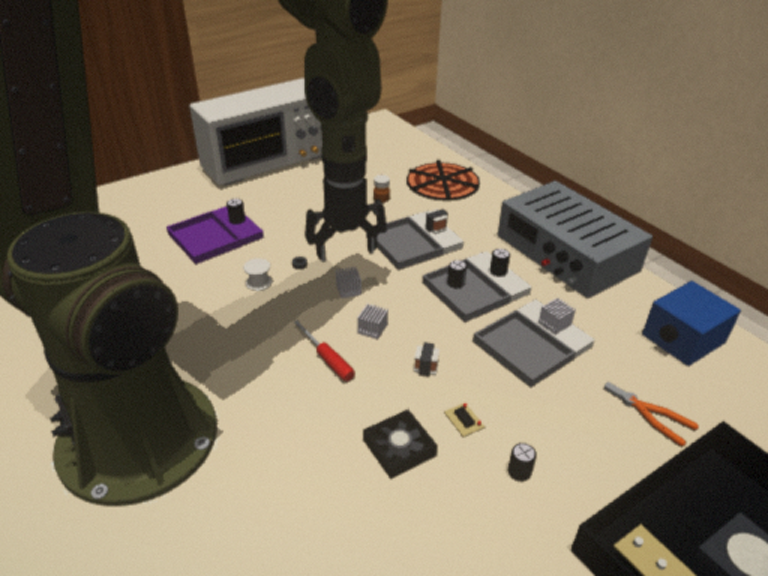

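Cap A stands upright in its tray at (457,272), and the gripper is over heat sink A at (347,280).

Emit:
jog_arm:
  steps:
    - {"linear":[0,0,-1.2],"delta_rot":[0,0,-0.01],"gripper":85}
    - {"linear":[0,0,-2.3],"delta_rot":[0,0,-0.01],"gripper":85}
    - {"linear":[0,0,-2.55],"delta_rot":[0,0,-0.01],"gripper":65}
    - {"linear":[0,0,-2.55],"delta_rot":[0,0,-0.01],"gripper":34}
    - {"linear":[0,0,-2.55],"delta_rot":[0,0,-0.01],"gripper":34}
    - {"linear":[0,0,-2.55],"delta_rot":[0,0,-0.01],"gripper":34}
    - {"linear":[0,0,-2.55],"delta_rot":[0,0,-0.01],"gripper":34}
    - {"linear":[0,0,-2.55],"delta_rot":[0,0,-0.01],"gripper":34}

```text
time_s: 6.2
eef_pos: [0.4549, 0.1273, 0.0118]
eef_rot: [0.001, 0.804, 0.594, 0.001]
ft_force: [-1.2, -0.7, 6.8]
grip_width: 0.455
gripper_force: 61.3
```

Emit:
jog_arm:
  steps:
    - {"linear":[0,0,1.5],"delta_rot":[0,0,0],"gripper":34}
    - {"linear":[0,0,3.2],"delta_rot":[0,0,0],"gripper":34}
    - {"linear":[0.3,-0.5,4.6],"delta_rot":[0,0,0.1],"gripper":34}
    - {"linear":[1.2,-2,4.8],"delta_rot":[0,0,0.2],"gripper":34}
    - {"linear":[2.2,-3.7,4.8],"delta_rot":[0,0,0.3],"gripper":34}
    - {"linear":[3.2,-5.4,4.8],"delta_rot":[0,0,0.357],"gripper":34}
    - {"linear":[4.2,-7.1,4.8],"delta_rot":[0,0,0.357],"gripper":34}
    - {"linear":[5.2,-8.9,4.8],"delta_rot":[0,0,0.357],"gripper":34}

```text
time_s: 7.0
eef_pos: [0.5836, -0.0961, 0.131]
eef_rot: [0.0, 0.686, 0.728, 0.0]
ft_force: [1.0, -0.0, -1.6]
grip_width: 0.455
gripper_force: 61.1
```

Emit:
jog_arm:
  steps:
    - {"linear":[0.8,-1.4,0],"delta_rot":[0,0,0],"gripper":34}
    - {"linear":[1.32,-2.3,0],"delta_rot":[0,0,0],"gripper":34}
    - {"linear":[1.32,-2.3,0],"delta_rot":[0,0,0],"gripper":34}
    - {"linear":[1.32,-2.3,-1.2],"delta_rot":[0,0,0],"gripper":34}
    - {"linear":[1.32,-2.3,-2.4],"delta_rot":[0,0,0],"gripper":34}
    - {"linear":[1.32,-2.3,-3.6],"delta_rot":[0,0,0],"gripper":34}
    - {"linear":[1.32,-2.3,-3.6],"delta_rot":[0,0,0],"gripper":34}
    - {"linear":[1.32,-2.3,-3.6],"delta_rot":[0,0,0],"gripper":34}

```text
time_s: 7.8
eef_pos: [0.615, -0.1511, 0.0406]
eef_rot: [-0.001, 0.686, 0.728, -0.0]
ft_force: [0.2, -0.6, -1.6]
grip_width: 0.461
gripper_force: 61.0
```

Emit:
jog_arm:
  steps:
    - {"linear":[0,-0.08,-0.4],"delta_rot":[0,0,0],"gripper":34}
    - {"linear":[0,-0.08,-0.75],"delta_rot":[0,0,0],"gripper":34}
    - {"linear":[0,-0.08,-0.92],"delta_rot":[0,0,0],"gripper":34}
    - {"linear":[0,-0.08,-0.98],"delta_rot":[0,0,0],"gripper":34}
    - {"linear":[0,-0.08,-1.0],"delta_rot":[0,0,0],"gripper":34}

```text
time_s: 8.3
eef_pos: [0.6153, -0.1538, 0.0158]
eef_rot: [-0.0, 0.686, 0.728, -0.0]
ft_force: [-3.8, 1.1, 8.0]
grip_width: 0.456
gripper_force: 62.0
```

Contact (8 N); release and rise.

Emit:
jog_arm:
  steps:
    - {"linear":[0,0,0],"delta_rot":[0,0,0],"gripper":46}
    - {"linear":[0,0,0],"delta_rot":[0,0,0],"gripper":58}
    - {"linear":[0,0,0.1],"delta_rot":[0,0,0],"gripper":58}
    - {"linear":[0,0,0.8],"delta_rot":[0,0,0],"gripper":58}
    - {"linear":[0,0,2.2],"delta_rot":[0,0,0],"gripper":58}
    - {"linear":[0,0,4],"delta_rot":[0,0,0],"gripper":85}
    - {"linear":[0,0,4.4],"delta_rot":[0,0,0],"gripper":85}

```text
time_s: 9.0
eef_pos: [0.6188, -0.1546, 0.1307]
eef_rot: [0.003, 0.686, 0.728, 0.002]
ft_force: [1.4, -0.3, 0.4]
grip_width: 0.98
gripper_force: 0.0
```

Emit:
jog_arm:
  steps:
    - {"linear":[-1.4,1.1,0],"delta_rot":[0,0,-0.14],"gripper":85}
    - {"linear":[-2.8,2.3,0],"delta_rot":[0,0,-0.28],"gripper":85}
    - {"linear":[-4.0,3.5,0],"delta_rot":[0,0,-0.42],"gripper":85}
    - {"linear":[-5.2,4.5,0],"delta_rot":[0,0,-0.56],"gripper":85}
    - {"linear":[-6.4,5.5,0],"delta_rot":[0,0,-0.7],"gripper":85}
    - {"linear":[-7.4,6.45,0],"delta_rot":[0,0,-0.84],"gripper":85}
    - {"linear":[-7.44,6.47,0],"delta_rot":[0,0,-0.98],"gripper":85}
    - {"linear":[-7.44,6.47,0],"delta_rot":[0,0,-1.066],"gripper":85}

```text
time_s: 9.8
eef_pos: [0.4286, 0.0087, 0.1251]
eef_rot: [0.0, 0.961, 0.277, 0.0]
ft_force: [-0.1, 0.3, 0.4]
grip_width: 0.994
gripper_force: 0.0
```

Emit:
jog_arm:
  steps:
    - {"linear":[0,0,-0.8],"delta_rot":[0,0,0],"gripper":85}
    - {"linear":[0,0,-1.6],"delta_rot":[0,0,0],"gripper":85}
    - {"linear":[0,0,-2],"delta_rot":[0,0,0],"gripper":85}
    - {"linear":[0,0,-2],"delta_rot":[0,0,0],"gripper":85}

```text
time_s: 10.2
eef_pos: [0.4282, 0.0079, 0.0738]
eef_rot: [-0.0, 0.961, 0.278, -0.001]
ft_force: [0.8, -0.3, 0.8]
grip_width: 0.994
gripper_force: 0.0
```

Emit:
jog_arm:
  steps:
    - {"linear":[0.05,-0.06,-1.2],"delta_rot":[0,0,0],"gripper":85}
    - {"linear":[0.05,-0.06,-2.3],"delta_rot":[0,0,0],"gripper":85}
    - {"linear":[0.05,-0.06,-2.58],"delta_rot":[0,0,0],"gripper":65}
    - {"linear":[0.05,-0.06,-2.58],"delta_rot":[0,0,0],"gripper":34}
    - {"linear":[0.05,-0.06,-2.58],"delta_rot":[0,0,0],"gripper":34}
    - {"linear":[0.05,-0.06,-2.58],"delta_rot":[0,0,0],"gripper":34}
    - {"linear":[0.05,-0.06,-2.58],"delta_rot":[0,0,0],"gripper":34}
    - {"linear":[0.05,-0.06,-2.58],"delta_rot":[0,0,0],"gripper":34}

```text
time_s: 11.0
eef_pos: [0.4323, 0.0065, 0.012]
eef_rot: [0.0, 0.961, 0.278, 0.001]
ft_force: [-1.2, 0.0, 7.1]
grip_width: 0.457
gripper_force: 61.2
```

Emit:
jog_arm:
  steps:
    - {"linear":[0,0,1.5],"delta_rot":[0,0,0],"gripper":34}
    - {"linear":[0,0,3.2],"delta_rot":[0,0,0.1],"gripper":34}
    - {"linear":[0.4,-0.4,4.6],"delta_rot":[0,0,0.24],"gripper":34}
    - {"linear":[1.4,-1.6,4.8],"delta_rot":[0,0,0.38],"gripper":34}
    - {"linear":[2.6,-3.0,4.8],"delta_rot":[0,0,0.52],"gripper":34}
    - {"linear":[3.8,-4.4,4.8],"delta_rot":[0,0,0.66],"gripper":34}
    - {"linear":[5,-5.8,4.8],"delta_rot":[0,0,0.8],"gripper":34}
    - {"linear":[6.2,-7.2,4.8],"delta_rot":[0,0,0.94],"gripper":34}

```text
time_s: 11.8
eef_pos: [0.5869, -0.1752, 0.1312]
eef_rot: [0.0, 0.728, 0.685, 0.0]
ft_force: [0.4, 0.3, -0.2]
grip_width: 0.455
gripper_force: 60.8
```

Emit:
jog_arm:
  steps:
    - {"linear":[0.8,-1.0,0],"delta_rot":[0,0,0.126],"gripper":34}
    - {"linear":[1.3,-1.6,0],"delta_rot":[0,0,0.126],"gripper":34}
    - {"linear":[1.3,-1.6,0],"delta_rot":[0,0,0.126],"gripper":34}
    - {"linear":[1.3,-1.6,-1],"delta_rot":[0,0,0.126],"gripper":34}
    - {"linear":[1.3,-1.6,-2],"delta_rot":[0,0,0.126],"gripper":34}
    - {"linear":[1.3,-1.6,-2.5],"delta_rot":[0,0,0.126],"gripper":34}
    - {"linear":[1.3,-1.6,-2.5],"delta_rot":[0,0,0.126],"gripper":34}
    - {"linear":[1.3,-1.6,-2.5],"delta_rot":[0,0,0.126],"gripper":34}

```text
time_s: 12.6
eef_pos: [0.6184, -0.2132, 0.0688]
eef_rot: [0.0, 0.686, 0.728, 0.0]
ft_force: [-0.1, -0.8, 0.4]
grip_width: 0.459
gripper_force: 60.7
```

Emit:
jog_arm:
  steps:
    - {"linear":[0.05,0,-0.8],"delta_rot":[0,0,0],"gripper":34}
    - {"linear":[0.05,0,-1.4],"delta_rot":[0,0,0],"gripper":34}
    - {"linear":[0.05,0,-1.8],"delta_rot":[0,0,0],"gripper":34}
    - {"linear":[0.05,0,-2.0],"delta_rot":[0,0,0],"gripper":34}
    - {"linear":[0.05,0,-2.1],"delta_rot":[0,0,0],"gripper":34}
    - {"linear":[0.05,0,-2.14],"delta_rot":[0,0,0],"gripper":34}

```text
time_s: 13.2
eef_pos: [0.619, -0.2134, 0.016]
eef_rot: [-0.0, 0.686, 0.728, -0.0]
ft_force: [-7.9, 3.0, 16.1]
grip_width: 0.457
gripper_force: 62.7
```

Emit:
jog_arm:
  steps:
    - {"linear":[0,0,0.04],"delta_rot":[0,0,0],"gripper":46}
    - {"linear":[0,0,0.04],"delta_rot":[0,0,0],"gripper":58}
    - {"linear":[0,0,0.1],"delta_rot":[0,0,0],"gripper":58}
    - {"linear":[0,0,0.8],"delta_rot":[0,0,0],"gripper":58}
    - {"linear":[0,0,2.2],"delta_rot":[0,0,0],"gripper":58}
    - {"linear":[0,0,4],"delta_rot":[0,0,0],"gripper":85}
    - {"linear":[0,0,4.4],"delta_rot":[0,0,0],"gripper":85}

```text
time_s: 13.9
eef_pos: [0.6227, -0.2147, 0.1303]
eef_rot: [0.004, 0.686, 0.728, 0.002]
ft_force: [0.8, -0.1, 0.8]
grip_width: 0.984
gripper_force: 0.0
```

Emit:
jog_arm:
  steps:
    - {"linear":[-1.4,0.7,0],"delta_rot":[0,0,0.14],"gripper":85}
    - {"linear":[-2.8,1.5,0],"delta_rot":[0,0,0.28],"gripper":85}
    - {"linear":[-4.2,2.2,0],"delta_rot":[0,0,0.42],"gripper":85}
    - {"linear":[-5.6,3,0],"delta_rot":[0,0,0.56],"gripper":85}
    - {"linear":[-6.73,3.6,0],"delta_rot":[0,0,0.682],"gripper":85}
    - {"linear":[-6.73,3.6,-1],"delta_rot":[0,0,0.682],"gripper":85}
    - {"linear":[-6.73,3.6,-2],"delta_rot":[0,0,0.682],"gripper":85}
    - {"linear":[-6.73,3.6,-2],"delta_rot":[0,0,0.682],"gripper":85}

```text
time_s: 14.7
eef_pos: [0.4488, -0.1228, 0.0723]
eef_rot: [-0.002, 0.403, 0.915, -0.0]
ft_force: [0.2, -0.5, 0.2]
grip_width: 0.993
gripper_force: 0.0
```

```bash
python3 - <<'E'
from h import *
c,P,f=grab("side"); save("s2.png",c[100:340,180:440],3); print(env.get_state()["eef_pos"],env.get_state()["eef_rot"])
E
```

```text
[ 0.44991058 -0.12313289  0.07366742] [-1.45893185e-03  4.03057467e-01  9.15173487e-01 -1.93404377e-04]
```

View pics/s2.png

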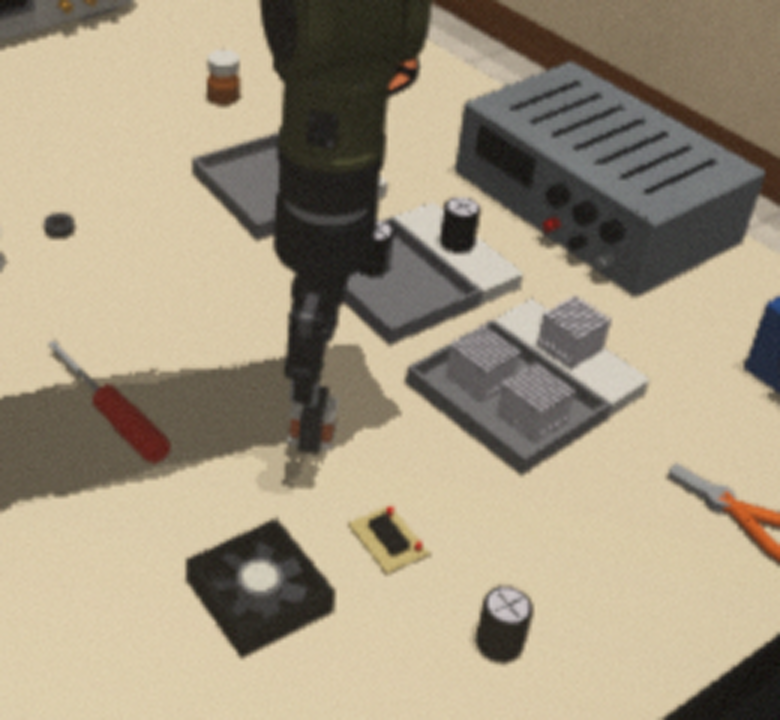

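Both heat sinks sit flat in their tray at (485,360) and (535,400). The gripper is over the transformer at (312,425).

Emit:
jog_arm:
  steps:
    - {"linear":[0.05,-0.02,-1.2],"delta_rot":[0,0,0],"gripper":85}
    - {"linear":[0.05,-0.02,-2.3],"delta_rot":[0,0,0],"gripper":85}
    - {"linear":[0.05,-0.02,-2.58],"delta_rot":[0,0,0],"gripper":65}
    - {"linear":[0.05,-0.02,-2.58],"delta_rot":[0,0,0],"gripper":38}
    - {"linear":[0.05,-0.02,-2.58],"delta_rot":[0,0,0],"gripper":38}
    - {"linear":[0.05,-0.02,-2.58],"delta_rot":[0,0,0],"gripper":38}
    - {"linear":[0.05,-0.02,-2.58],"delta_rot":[0,0,0],"gripper":38}
    - {"linear":[0.05,-0.02,-2.58],"delta_rot":[0,0,0],"gripper":38}

```text
time_s: 15.55
eef_pos: [0.454, -0.1245, 0.0116]
eef_rot: [0.001, 0.403, 0.915, 0.0]
ft_force: [-1.7, -0.2, 7.3]
grip_width: 0.501
gripper_force: 61.9
```

Emit:
jog_arm:
  steps:
    - {"linear":[0,0,1.5],"delta_rot":[0,0,0],"gripper":38}
    - {"linear":[0,0,3.2],"delta_rot":[0,0,0],"gripper":38}
    - {"linear":[0.2,0.5,4.6],"delta_rot":[0,0,-0.14],"gripper":38}
    - {"linear":[1,2,4.8],"delta_rot":[0,0,-0.28],"gripper":38}
    - {"linear":[1.9,3.6,4.8],"delta_rot":[0,0,-0.42],"gripper":38}
    - {"linear":[2.8,5.2,4.8],"delta_rot":[0,0,-0.56],"gripper":38}
    - {"linear":[3.7,6.8,4.8],"delta_rot":[0,0,-0.7],"gripper":38}
    - {"linear":[4.6,8.4,4.8],"delta_rot":[0,0,-0.824],"gripper":38}

```text
time_s: 16.35
eef_pos: [0.5684, 0.0877, 0.1308]
eef_rot: [0.0, 0.738, 0.675, 0.0]
ft_force: [0.2, -0.4, -1.8]
grip_width: 0.503
gripper_force: 62.3
```

Emit:
jog_arm:
  steps:
    - {"linear":[1,1.6,0],"delta_rot":[0,0,0],"gripper":38}
    - {"linear":[1.9,3.1,0],"delta_rot":[0,0,0],"gripper":38}
    - {"linear":[2.49,4.14,0],"delta_rot":[0,0,0],"gripper":38}
    - {"linear":[2.49,4.14,0],"delta_rot":[0,0,0],"gripper":38}
    - {"linear":[2.49,4.14,-1],"delta_rot":[0,0,0],"gripper":38}
    - {"linear":[2.49,4.14,-2],"delta_rot":[0,0,0],"gripper":38}
    - {"linear":[2.49,4.14,-2.5],"delta_rot":[0,0,0],"gripper":38}
    - {"linear":[2.49,4.14,-2.5],"delta_rot":[0,0,0],"gripper":38}

```text
time_s: 17.15
eef_pos: [0.6277, 0.1883, 0.0656]
eef_rot: [-0.001, 0.736, 0.677, -0.002]
ft_force: [-0.5, 0.6, -1.9]
grip_width: 0.503
gripper_force: 62.2
```

Emit:
jog_arm:
  steps:
    - {"linear":[0.04,0.04,-0.8],"delta_rot":[0,0,0],"gripper":38}
    - {"linear":[0.04,0.04,-1.4],"delta_rot":[0,0,0],"gripper":38}
    - {"linear":[0.04,0.04,-1.8],"delta_rot":[0,0,0],"gripper":38}
    - {"linear":[0.04,0.04,-1.98],"delta_rot":[0,0,0],"gripper":38}
    - {"linear":[0.04,0.04,-2.06],"delta_rot":[0,0,0],"gripper":38}
    - {"linear":[0.04,0.04,-2.08],"delta_rot":[0,0,0],"gripper":38}

```text
time_s: 17.75
eef_pos: [0.631, 0.1905, 0.0159]
eef_rot: [0.0, 0.736, 0.677, 0.0]
ft_force: [0.4, -1.2, -2.6]
grip_width: 0.504
gripper_force: 62.2
```

Emit:
jog_arm:
  steps:
    - {"linear":[0,0,-0.04],"delta_rot":[0,0,0],"gripper":38}
    - {"linear":[0,0,-0.04],"delta_rot":[0,0,0],"gripper":48}
    - {"linear":[0,0,0],"delta_rot":[0,0,0],"gripper":58}
    - {"linear":[0,0,0.1],"delta_rot":[0,0,0],"gripper":58}
    - {"linear":[0,0,0.8],"delta_rot":[0,0,0],"gripper":58}
    - {"linear":[0,0,2.2],"delta_rot":[0,0,0],"gripper":58}
    - {"linear":[0,0,4],"delta_rot":[0,0,0],"gripper":85}
    - {"linear":[0,0,4.4],"delta_rot":[0,0,0],"gripper":85}

```text
time_s: 18.55
eef_pos: [0.6341, 0.1914, 0.1316]
eef_rot: [0.002, 0.736, 0.677, 0.004]
ft_force: [0.7, 0.5, 1.5]
grip_width: 0.98
gripper_force: 0.0
```

Emit:
jog_arm:
  steps:
    - {"linear":[-0.6,-1.8,0],"delta_rot":[0,0,0.044],"gripper":85}
    - {"linear":[-1.2,-3.6,0],"delta_rot":[0,0,0.044],"gripper":85}
    - {"linear":[-1.8,-5.4,0],"delta_rot":[0,0,0.044],"gripper":85}
    - {"linear":[-2.5,-7.2,0],"delta_rot":[0,0,0.044],"gripper":85}
    - {"linear":[-3.1,-9,0],"delta_rot":[0,0,0.044],"gripper":85}
    - {"linear":[-3.7,-10.8,0],"delta_rot":[0,0,0.044],"gripper":85}
    - {"linear":[-4.3,-12.6,0],"delta_rot":[0,0,0.044],"gripper":85}
    - {"linear":[-5,-14.4,0],"delta_rot":[0,0,0.044],"gripper":85}

```text
time_s: 19.35
eef_pos: [0.5054, -0.1713, 0.1259]
eef_rot: [0.001, 0.721, 0.693, 0.0]
ft_force: [1.5, -0.3, -1.0]
grip_width: 0.994
gripper_force: 0.0
```

Emit:
jog_arm:
  steps:
    - {"linear":[-0.6,-1.8,0],"delta_rot":[0,0,0],"gripper":85}
    - {"linear":[-1.2,-3.6,0],"delta_rot":[0,0,0],"gripper":85}
    - {"linear":[-1.9,-5.4,0],"delta_rot":[0,0,0],"gripper":85}
    - {"linear":[-2.5,-7.2,0],"delta_rot":[0,0,0],"gripper":85}
    - {"linear":[-2.7,-7.84,0],"delta_rot":[0,0,0],"gripper":85}
    - {"linear":[-2.7,-7.84,-1],"delta_rot":[0,0,0],"gripper":85}
    - {"linear":[-2.7,-7.84,-2],"delta_rot":[0,0,0],"gripper":85}
    - {"linear":[-2.7,-7.84,-2],"delta_rot":[0,0,0],"gripper":85}

```text
time_s: 20.15
eef_pos: [0.4362, -0.3636, 0.0725]
eef_rot: [-0.003, 0.721, 0.693, -0.0]
ft_force: [0.5, -0.3, -0.0]
grip_width: 0.997
gripper_force: 0.0
```

Emit:
jog_arm:
  steps:
    - {"linear":[0.03,-0.04,-1.2],"delta_rot":[0,0,0],"gripper":85}
    - {"linear":[0.03,-0.04,-2.3],"delta_rot":[0,0,0],"gripper":85}
    - {"linear":[0.03,-0.04,-2.5],"delta_rot":[0,0,0],"gripper":65}
    - {"linear":[0.03,-0.04,-2.5],"delta_rot":[0,0,0],"gripper":28}
    - {"linear":[0.03,-0.04,-2.5],"delta_rot":[0,0,0],"gripper":28}
    - {"linear":[0.03,-0.04,-2.5],"delta_rot":[0,0,0],"gripper":28}
    - {"linear":[0.03,-0.04,-2.5],"delta_rot":[0,0,0],"gripper":28}
    - {"linear":[0.03,-0.04,-2.5],"delta_rot":[0,0,0],"gripper":28}

```text
time_s: 20.95
eef_pos: [0.4404, -0.3675, 0.0151]
eef_rot: [0.002, 0.721, 0.693, 0.0]
ft_force: [-0.4, 0.9, 5.4]
grip_width: 0.391
gripper_force: 59.8
```

Emit:
jog_arm:
  steps:
    - {"linear":[0,0,1.5],"delta_rot":[0,0,0],"gripper":28}
    - {"linear":[0,0,3.2],"delta_rot":[0,0,0],"gripper":28}
    - {"linear":[0.2,0.5,4.6],"delta_rot":[0,0,0],"gripper":28}
    - {"linear":[1,2,4.8],"delta_rot":[0,0,0],"gripper":28}
    - {"linear":[1.9,3.6,4.8],"delta_rot":[0,0,0],"gripper":28}
    - {"linear":[2.8,5.2,4.8],"delta_rot":[0,0,0],"gripper":28}
    - {"linear":[3.8,6.8,4.8],"delta_rot":[0,0,0],"gripper":28}
    - {"linear":[4.8,8.4,4.8],"delta_rot":[0,0,0],"gripper":28}

```text
time_s: 21.75
eef_pos: [0.5601, -0.155, 0.1342]
eef_rot: [0.001, 0.721, 0.693, 0.0]
ft_force: [0.9, -1.3, 0.4]
grip_width: 0.391
gripper_force: 59.9
```

Emit:
jog_arm:
  steps:
    - {"linear":[1,1.6,0],"delta_rot":[0,0,0],"gripper":28}
    - {"linear":[2,3.2,0],"delta_rot":[0,0,0],"gripper":28}
    - {"linear":[3.05,4.96,0],"delta_rot":[0,0,0],"gripper":28}
    - {"linear":[3.05,4.96,0],"delta_rot":[0,0,0],"gripper":28}
    - {"linear":[3.05,4.96,-1],"delta_rot":[0,0,0],"gripper":28}
    - {"linear":[3.05,4.96,-2],"delta_rot":[0,0,0],"gripper":28}
    - {"linear":[3.05,4.96,-2.5],"delta_rot":[0,0,0],"gripper":28}
    - {"linear":[3.05,4.96,-2.5],"delta_rot":[0,0,0],"gripper":28}

```text
time_s: 22.55
eef_pos: [0.6335, -0.0329, 0.0689]
eef_rot: [-0.001, 0.721, 0.693, -0.001]
ft_force: [-0.4, -1.3, -1.1]
grip_width: 0.393
gripper_force: 60.0
```

Emit:
jog_arm:
  steps:
    - {"linear":[0.04,0.02,-0.8],"delta_rot":[0,0,0],"gripper":28}
    - {"linear":[0.04,0.02,-1.4],"delta_rot":[0,0,0],"gripper":28}
    - {"linear":[0.04,0.02,-1.8],"delta_rot":[0,0,0],"gripper":28}
    - {"linear":[0.04,0.02,-1.98],"delta_rot":[0,0,0],"gripper":28}
    - {"linear":[0.04,0.02,-2.06],"delta_rot":[0,0,0],"gripper":28}
    - {"linear":[0.04,0.02,-2.1],"delta_rot":[0,0,0],"gripper":28}

```text
time_s: 23.15
eef_pos: [0.6359, -0.0321, 0.0192]
eef_rot: [-0.0, 0.721, 0.693, -0.0]
ft_force: [-7.6, 0.5, 11.9]
grip_width: 0.394
gripper_force: 60.9
```

Emit:
jog_arm:
  steps:
    - {"linear":[0,0,0.02],"delta_rot":[0,0,0],"gripper":42}
    - {"linear":[0,0,0.02],"delta_rot":[0,0,0],"gripper":54}
    - {"linear":[0,0,0.1],"delta_rot":[0,0,0],"gripper":54}
    - {"linear":[0,0,0.8],"delta_rot":[0,0,0],"gripper":54}
    - {"linear":[0,0,2.2],"delta_rot":[0,0,0],"gripper":54}
    - {"linear":[0,0,4],"delta_rot":[0,0,0],"gripper":54}
    - {"linear":[0,0,5],"delta_rot":[0,0,0],"gripper":60}

```text
time_s: 23.85
eef_pos: [0.638, -0.0321, 0.147]
eef_rot: [0.002, 0.721, 0.693, 0.001]
ft_force: [0.7, 0.3, -0.4]
grip_width: 0.702
gripper_force: 0.0
```

Emit:
jog_arm:
  steps:
    - {"linear":[-2,0,1],"delta_rot":[0,0,0],"gripper":60}
    - {"linear":[-4,0,2],"delta_rot":[0,0,0],"gripper":60}
    - {"linear":[-6,0,3],"delta_rot":[0,0,0],"gripper":60}
    - {"linear":[-8,0,3],"delta_rot":[0,0,0],"gripper":60}
    - {"linear":[-8,0,3],"delta_rot":[0,0,0],"gripper":60}

```text
time_s: 24.35
eef_pos: [0.4326, -0.032, 0.2193]
eef_rot: [0.0, 0.721, 0.693, 0.0]
ft_force: [0.2, -0.3, -1.1]
grip_width: 0.706
gripper_force: 0.0
```

```bash
python3 - <<'E'
from h import *
from meas import rect
c,P,f=grab("top"); save("t3.png",c[60:240,130:390],3)
s,_,_=grab("side"); save("s3.png",s[100:340,180:440],3)
for n,x,y in(("cA",.637,.024),("cB",.636,-.032),("hA",.616,-.154),("hB",.62,-.213),("tr",.631,.19)):
    q=P.reshape(-1,3); q=q[(np.abs(q[:,:2]-[x,y]).max(1)<.029)&(q[:,2]>.03)&(q[:,2]<.07)]; print(n,len(q),np.round(np.percentile(q[:,2],[50,90]),4),*(rect(q[:,:2]) if len(q) else ()))
E
```

```text
cA 133 [0.049  0.0521] [636.5  28.1] 33.6 25.1 3.7Traceback (most recent call last):
  File "<stdin>", line 6, in <module>
    return _quantile_unchecked(
        a, q, axis, out, overwrite_input, method, keepdims, weights)
    return _ureduce(a,
                    func=_quantile_ureduce_func,
    ...<5 lines>...
                    overwrite_input=overwrite_input,
                    method=method)
    r = func(a, **kwargs)
    result = _quantile(arr,
                       quantiles=q,
    ...<2 lines>...
                       out=out,
                       weights=wgt)
    slices_having_nans = np.isnan(arr[-1, ...])
                                  ~~~^^^^^^^^^
IndexError: index -1 is out of bounds for axis 0 with size 0
```

View pics/t3.png

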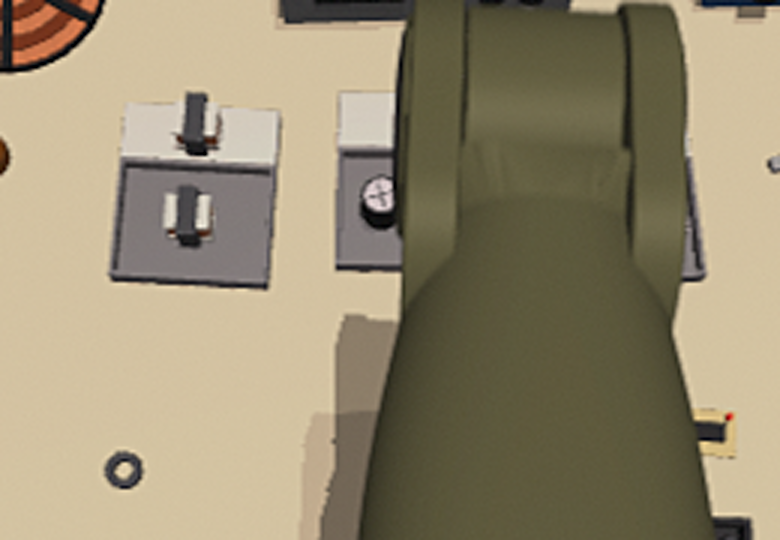

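View pics/s3.png

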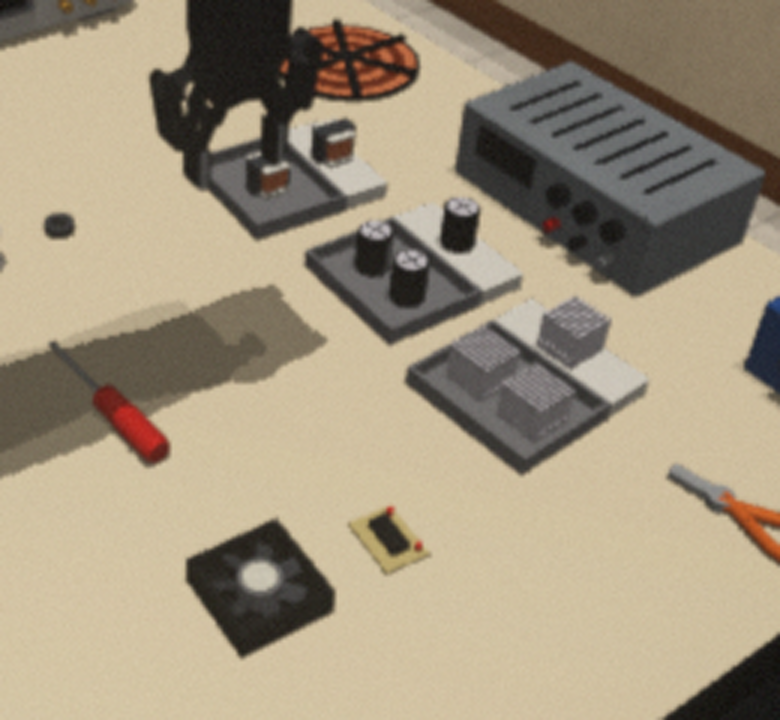

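In the side crop all five parts stand upright on their tray floors: capacitors at (374,248) and (410,278), heat sinks at (485,360) and (535,400), and the transformer at (268,175). In the top crop the transformer is at (188,215) and cap A at (380,200), while the arm hides the rest. The gripper is empty and clear of everything, so I'm handing in.

```bash
python3 -c "
from workcell import env; print(env.job_done())"
```

```text
the job is handed in; nothing more can be done
None
```

Job handed in at about 24.5 s of the 115 s allowed: both capacitors, both heat sinks and the transformer stood upright in their matching grey trays in the last side view.

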